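# Lay the copper sample face up on its measuring stage

### The job

Two round sample discs stand on edge on the black measuring stages. Tip the one with the copper face over with a light push, so that it lies flat inside the white ring beside it with its copper face up; do not lift it, strike it hard or press it down hard. Leave the disc with the white face standing as it is.

Things in the scene. Friction and masses are not known exactly. Their poses are not given: they have to be found in the camera images.
- copper_sample: The one to tip: loose disc 56 mm across, 12 mm thick (copper 5 mm, on a grey backing 7 mm), about 0.11 kg, on edge on a foot 26 mm wide; 57 mm high. Origin at the disc's centre: 29 mm above the stage standing, 6 mm lying flat. x = the disc's axis, out of the copper face (6 mm from the origin); z = from the foot up to the top. It topples once it leans about 12 degrees.
- white_sample: The bystander: a disc of the same shape, size and axes, but white instead of copper. It stands on edge on the other stage, at least 0.12 m away, and must stay standing where it is.
- ring (a point): Centre of the white ring (68 mm across) on the top of the copper sample's stage, a fixed black plate 150 x 110 x 6 mm; 6 mm above the table. The standing sample is about 35 mm away along this point's x, its grey back towards the ring: tipped over the edge of its foot, it falls into the ring copper face up. z is up. The other stage looks the same.
There are look-alikes about, which are no part of the job. Leave any turquoise look-alike of the part that bears ring alone.

How it is judged:
By the outcome, as a careful person would: the job done as asked, in the order asked, and still so for the second after the job is handed in, with the robot touching nothing.
It also fails if it takes over 29 s, if anything falls off the work surface, if the arm or the gripper's body presses on something with over 40 N, if the wrist force passes 120 N, or if a joint passes its speed limit or range.

### The arm

A 6-joint arm with a two-finger parallel gripper is mounted at the origin on the work surface. World frame = base frame: x ahead of the robot, y to its left, z up, the work surface at z = 0. Lengths are in m, angles in rad, forces in N, time in s.
With the tool pointing down it reaches from about 0.3 to 0.875 m from the base axis. Payload 6.4 kg.
Tool frame: the origin (TCP) lies between the finger pads; the fingertips stand 19 mm ahead of it and the grasp point (between the pads) is the TCP (ctrl.tips_ahead is the z of the fingertips in the tool frame, in m); z points along the fingers, y is the line along which they close (so a half turn about z gives the same grasp; the last joint's range is limited). The gripper opens to 85 mm and grips with 20 to 120 N. Pads are 22 mm wide; open, the fingers measure 114 mm over their backs; the gripper's body (76 mm by 85 mm) begins 54 mm behind the grasp point. The pads swing forward as they close: fully open they stand 13 mm farther back than shut.
Start: joints at [-1.542, 0.181, 1.607, -0, 1.354, -0.206], TCP at [0.134, -0.559, 0.25] pointing down, gripper open.
Joint ranges: [-2.99, 2.99], [-0.89, 2.07], [0.3, 2.58], [-1.14, 4.28], [0, 2.63], [-3.12, 3.12]. Speed limits (rad/s): [2.57, 2.57, 3.01, 3.14, 3.14, 3.14].

### API

Orientations are given as a unit quaternion [w, x, y, z].
In Python, from bench import readout, vision, ctrl gives the robot as it stands.
- The arm moves only by the tool play_rows, never from a script. Its arguments are lists of equal length, an entry for each row: "xyz": the shift along the tool's x, y, z in mm, a list of three; "rot": the turn, a rotation vector about the tool's x, y, z in rad, a list of three; "grip": the opening, from 0 (shut) to 1 (fully open). In form: {"xyz": [[x, y, z], ...], "rot": [[rx, ry, rz], ...], "grip": [grip, ...]}. A call has exactly 10 rows; each row is the pose to reach, as a shift and turn from the pose commanded when the call began, along the tool's axes at that moment; what a row does not reach only later rows make up. A row lasts 1/8 s, in which the tool goes at most 62.5 mm and 10.7 degrees, less where a joint would pass 70% of its speed; a pose out of reach is approached as far as the arm can. A call with a gripper value outside its range is refused whole. The fingers move at their own pace and stop on an object; the grip force is fixed at half the most. Time passes only in rows, so rows that repeat a pose let the fingers close, or fill a call up. It gives the time, the measured TCP pose, the force, the opening and the grip force at its end, in the units of the state.
- readout.get_obs(): the state, without advancing time (a new reading comes with each control period).
- vision.camera(name): name is "scene" or "top" or "wrist"; returns a dict with "color" (480x640x3 uint8, red, green, blue), "depth" (480x640 float32, m along the optical axis (not along the pixel's ray), 0 where there is no reading), "camera_matrix" (3x3 intrinsics, pixels), "extrinsics" (4x4, takes a point from camera to world coordinates); the wrist camera has in their place "hand_eye" (4x4, takes a point from camera to tool coordinates, whose origin is the TCP and whose axes are the flange's). Camera axes: x right, y down, z forward; pixel columns grow to the right and rows downward; lengths in m; the calibration is good to about 2 mm. A picture is of the moment at which its call begins: read the wrist's pose just before it.
- ctrl.hand_in(): hands the job in; it is judged then, once.
The state is a dict: "time_s": time; "q": joint angles; "dq": joint speeds; "joint_efforts": joint torques, N m; "eef_pos": TCP position; "eef_rot": TCP orientation; "wrist_force": force on the tool from outside, world axes, zero at the start; "torque": the same for the moment, N m; "opening": opening from 0.0 (shut) to 1.0 (fully open); "grasp_force": force on a finger pad.
Only numpy, scipy, OpenCV 4.12 (cv2) and the standard library are available. Lean on these libraries where they do the work, as an engineer would, in place of code of your own. Each camera call takes 0.05 s, during which the arm holds its last target. There are 200 camera calls.

## Working session

There is one attempt and no reset: what is moved stays moved. The work goes in short steps, Python scripts to look and compute and a tool call to move; the robot and the scene stay as the last step left them, time stands still between calls to the robot, and variables do not carry over. Pictures are saved under pics/ and viewed, at most 10 in all, crops included, and the job is handed in when it is done.

Besides the shell and the picture viewer there is one more tool, called after "Call:" as a command line: name --argument value ..., lists and objects as JSON in quotes. play_rows: Moves the arm, as the interface text tells. Its arguments: {"type":"object","properties":{"xyz":{"type":"array","items":{"type":"array","items":{"type":"number"}}},"rot":{"type":"array","items":{"type":"array","items":{"type":"number"}}},"grip":{"type":"array","items":{"type":"number"}}},"required":["xyz","rot","grip"]}

```bash
mkdir -p pics; cat > h.py <<'E'
from bench import readout, vision, ctrl
import numpy as np, cv2
from scipy.spatial.transform import Rotation as R
def grab(n):
    o=readout.get_obs(); c=vision.camera(n)
    if n=="wrist":
        T=np.eye(4); q=o["eef_rot"]; T[:3,:3]=R.from_quat([q[1],q[2],q[3],q[0]]).as_matrix(); T[:3,3]=o["eef_pos"]
        c["extrinsics"]=T@c["hand_eye"]
    return c
def pts(c):
    K=c["camera_matrix"]; d=c["depth"]; v,u=np.mgrid[:480,:640]
    P=np.stack([(u-K[0,2])/K[0,0]*d,(v-K[1,2])/K[1,1]*d,d],-1)
    return P@c["extrinsics"][:3,:3].T+c["extrinsics"][:3,3]
def save(n,c): cv2.imwrite(n,cv2.cvtColor(c["color"],cv2.COLOR_RGB2BGR))
E
python3 - <<'E'
from h import *
for n in("scene","top"):
    c=grab(n); save(f"pics/{n}.png",c); np.savez(f"{n}.npz",**c); print(n,c["extrinsics"].round(3).tolist())
print(readout.get_obs())
E
```

```text
scene [[-0.559, 0.52, -0.646, 1.278], [0.829, 0.349, -0.436, 0.441], [-0.001, -0.78, -0.626, 0.744], [0.0, 0.0, 0.0, 1.0]]
top [[-0.002, -0.984, 0.177, 0.432], [-1.0, 0.003, 0.004, -0.027], [-0.004, -0.177, -0.984, 0.887], [0.0, 0.0, 0.0, 1.0]]
{'time_s': 0.1, 'q': array([-1.54230086e+00,  1.81473993e-01,  1.60792502e+00, -3.95958972e-06,
        1.35382669e+00, -2.06307140e-01]), 'dq': array([-0.00257282,  0.00036337, -0.00449714, -0.00014895,  0.0016281 ,
       -0.00025816]), 'joint_efforts': array([ 3.40238421e-04, -4.45876086e+01, -3.52239311e+01, -2.58449982e-04,
        4.20284166e-03,  1.10734112e-05]), 'eef_pos': array([ 0.13377214, -0.55872545,  0.24946194]), 'eef_rot': array([-8.13469374e-04,  9.93115998e-01,  1.17132183e-01,  7.05726373e-05]), 'wrist_force': array([-0.79202106,  0.93800112, -0.38287774]), 'torque': array([-0.01521778,  0.02248048,  0.02696036]), 'grasp_force': 0.0, 'opening': 1.0001219038909226}
```

View pics/scene.png

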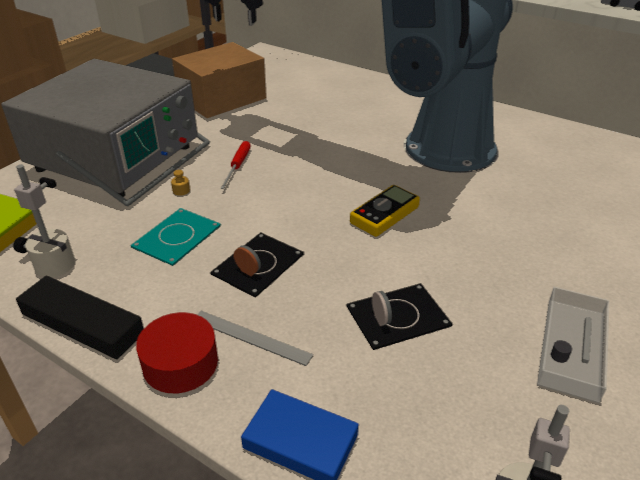

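View pics/top.png

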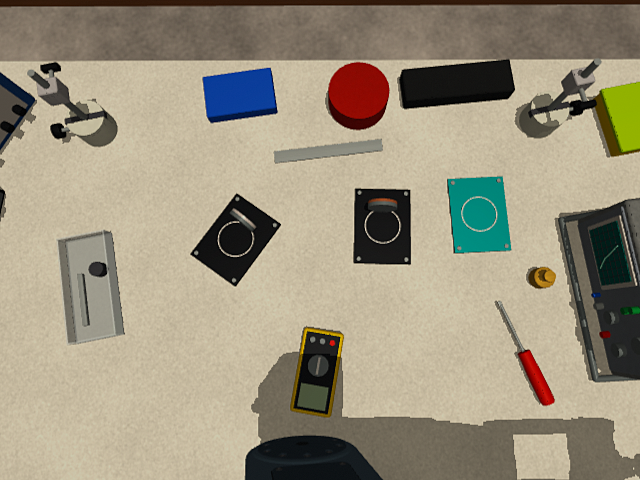

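The scene view shows the two black stages. The left one, with the copper disc at (247,262), has its ring at about (260,262); in the top view the disc is at (382,203) and the ring at (382,226). The other black stage, top (236,238), holds the white disc. The turquoise plate, top (479,214), is the look-alike. The target is therefore the black stage with the copper disc. I'll confirm it in a crop and measure.

```bash
python3 - <<'E'
from h import *
t=dict(np.load("top.npz")); P=pts(t); s=dict(np.load("scene.npz")); Q=pts(s)
img=t["color"].astype(int)
# ring white pixels
m=np.zeros((480,640),bool); m[192:262,358:408]=1
w=m&(img.min(-1)>140)&(P[...,2]<0.02)
v,u=np.nonzero(w); e=cv2.fitEllipse(cv2.convexHull(np.stack([u,v],1).astype(np.float32))); print("ring",len(u),e)
K=t["camera_matrix"]
def ray(c,u,v,z):
    K=c["camera_matrix"]; d=c["extrinsics"][:3,:3]@np.array([(u-K[0,2])/K[0,0],(v-K[1,2])/K[1,1],1]); o=c["extrinsics"][:3,3]
    return o+d*(z-o[2])/d[2]
print("ringc",ray(t,*e[0],.006).round(4), "stage z",np.median(P[245:258,362:402,2]))
for n,(uu,vv) in dict(tl=(360,193),tr=(406,193),bl=(358,259),br=(406,260)).items(): print(n,ray(t,uu,vv,.006).round(4))
# disc points
d=m&(P[...,2]>0.03); X=P[d]; print("top disc",len(X),X.mean(0).round(4),X.min(0).round(4),X.max(0).round(4))
m2=np.zeros((480,640),bool); m2[235:285,225:275]=1
d=m2&(Q[...,2]>0.015)&(Q[...,2]<.09); X=Q[d]; I=s["color"][d].astype(int)
cop=I[:,0]-I[:,2]>25; X=X[cop]; print("scene copper",len(X),X.mean(0).round(4),np.percentile(X,[2,98],axis=0).round(4))
c=X.mean(0);n=np.linalg.svd(X-c)[2][2]; print("normal",n.round(3))
a=cv2.resize(t["color"][170:280,335:515],None,fx=4,fy=4); b=cv2.resize(s["color"][225:300,200:320],None,fx=6,fy=6)[:, :720]
o=np.zeros((600,800,3),np.uint8); a=cv2.resize(a,(400,244)); o[:244,:400]=a; o[244:244+352,:563]=cv2.resize(b,(563,352))
cv2.imwrite("pics/crop.png",o[...,::-1])
E
```

```text
ring 76 ((370.66387939453125, 230.57452392578125), (57.895050048828125, 92.70467376708984), 136.61033630371094)
ringc [ 0.6088 -0.1041  0.006 ] stage z 0.006354773122582091
tl [ 0.6849 -0.0843  0.006 ]
tr [ 0.6846 -0.1755  0.006 ]
bl [ 0.5528 -0.0787  0.006 ]
br [ 0.5507 -0.1713  0.006 ]
top disc 299 [ 0.6403 -0.1183  0.0891] [ 0.4316 -0.1503  0.0301] [ 0.6589 -0.0274  0.8865]
scene copper 430 [ 0.6586 -0.1195  0.0401] [[ 0.6545 -0.1467  0.016 ]
 [ 0.6616 -0.0945  0.0626]]
normal [ 0.999 -0.041  0.025]
```

View pics/crop.png

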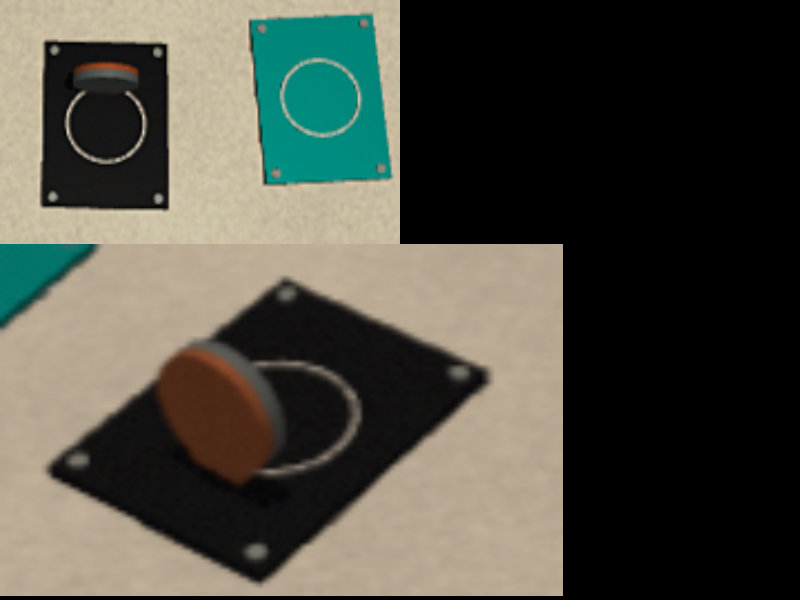

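The crop confirms it: the black stage holds a disc with its copper face outward (+x) and its grey back towards the ring, and the turquoise plate is empty. The copper face is at x≈0.659, y≈-0.120, with its axis ≈(0.999,-0.041). I'll move to a point beyond the face at a safe height, with the gripper shut.

Call:
play_rows --xyz '[[55,-24,0],[110,-48,0],[165,-71,0],[220,-94,0],[275,-118,0],[330,-141,0],[385,-165,0],[440,-189,0],[495,-212,0],[550,-236,0]]' --rot '[[0,0,0.028],[0,0,0.055],[0,0,0.083],[0,0,0.11],[0,0,0.138],[0,0,0.166],[0,0,0.193],[0,0,0.22],[0,0,0.248],[0,0,0.276]]' --grip '[0,0,0,0,0,0,0,0,0,0]'

```text
time_s: 1.35
eef_pos: [0.615, -0.2003, 0.2498]
eef_rot: [-0.0, 1.0, -0.021, -0.0]
wrist_force: [0.9, -1.0, 0.8]
opening: 0.002
grasp_force: 0.0
```

```bash
cat > g.py <<'E'
from h import *
import sys
o=readout.get_obs(); q=o["eef_rot"]; r=R.from_quat([q[1],q[2],q[3],q[0]])
print(o["time_s"],o["eef_pos"].round(4),r.as_matrix().round(3).tolist(),o["wrist_force"].round(2),o["opening"],ctrl.tips_ahead)
if len(sys.argv)>3: print("tool mm",(r.inv().apply(np.array(list(map(float,sys.argv[1:4])))-o["eef_pos"])*1000).round(1))
E
python3 g.py 0.73 -0.123 0.15
```

```text
1.35 [ 0.615  -0.2003  0.2498] [[0.999, -0.042, -0.001], [-0.042, -0.999, 0.0], [-0.001, -0.0, -1.0]] [ 0.92 -0.97  0.78] 0.0017747054568478186 0.019
tool mm [111.7 -82.1  99.8]
```

Call:
play_rows --xyz '[[25,-18,10],[50,-36,20],[75,-54,30],[100,-72,45],[112,-82,65],[112,-82,85],[112,-82,100],[112,-82,100],[112,-82,100],[112,-82,100]]' --rot '[[0,0,0],[0,0,0],[0,0,0],[0,0,0],[0,0,0],[0,0,0],[0,0,0],[0,0,0],[0,0,0],[0,0,0]]' --grip '[0,0,0,0,0,0,0,0,0,0]'

```text
time_s: 2.6
eef_pos: [0.7296, -0.125, 0.1518]
eef_rot: [0.0, 1.0, -0.021, 0.001]
wrist_force: [0.0, -0.2, -0.2]
opening: 0.0
grasp_force: 0.0
```

```bash
python3 g.py 0.68 -0.1205 0.072; python3 - <<'E'
from h import *
c=grab("wrist"); save("pics/w1.png",c); P=pts(c); I=c["color"].astype(int)
m=(P[...,2]>0.012)&(P[...,2]<.07)&(I[...,0]-I[...,2]>30)&(abs(P[...,0]-.655)<.03)&(abs(P[...,1]+.12)<.05)
X=P[m]; print(len(X)); 
if len(X): print(np.percentile(X,[2,50,98],axis=0).round(4))
E
```

```text
2.6 [ 0.7296 -0.125   0.1518] [[0.999, -0.042, 0.002], [-0.042, -0.999, -0.001], [0.002, 0.001, -1.0]] [ 0.01 -0.21 -0.21] 8.842209411171182e-05 0.019
tool mm [-49.9  -2.5  79.7]
0
```

View pics/w1.png

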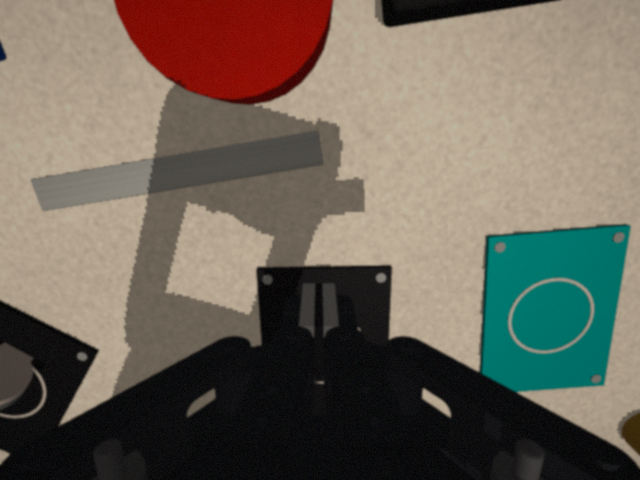

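The wrist view shows the fingertips over the far edge of the target stage (320,300), with the disc hidden behind the gripper. I'll descend in front of the copper face and then close in to about 10 mm from it.

Call:
play_rows --xyz '[[-10,-2,15],[-20,-2,30],[-20,-2,45],[-20,-2,60],[-20,-2,72],[-20,-2,80],[-28,-2,80],[-36,-2,80],[-44,-2,80],[-50,-2,80]]' --rot '[[0,0,0],[0,0,0],[0,0,0],[0,0,0],[0,0,0],[0,0,0],[0,0,0],[0,0,0],[0,0,0],[0,0,0]]' --grip '[0,0,0,0,0,0,0,0,0,0]'

```text
time_s: 3.9
eef_pos: [0.6788, -0.1204, 0.0709]
eef_rot: [0.0, 1.0, -0.021, 0.0]
wrist_force: [-0.5, 0.4, -0.6]
opening: 0.003
grasp_force: 0.0
```

```bash
python3 g.py 0.66 -0.1205 0.072; python3 - <<'E'
from h import *
c=grab("scene"); cv2.imwrite("pics/s2.png",cv2.resize(c["color"][190:310,180:340],None,fx=5,fy=5)[...,::-1])
E
```

```text
3.9 [ 0.6788 -0.1204  0.0709] [[0.999, -0.041, 0.001], [-0.041, -0.999, -0.0], [0.001, 0.0, -1.0]] [-0.53  0.45 -0.57] 0.0034291963141319854 0.019
tool mm [-18.8   0.9  -1.1]
```

View pics/s2.png

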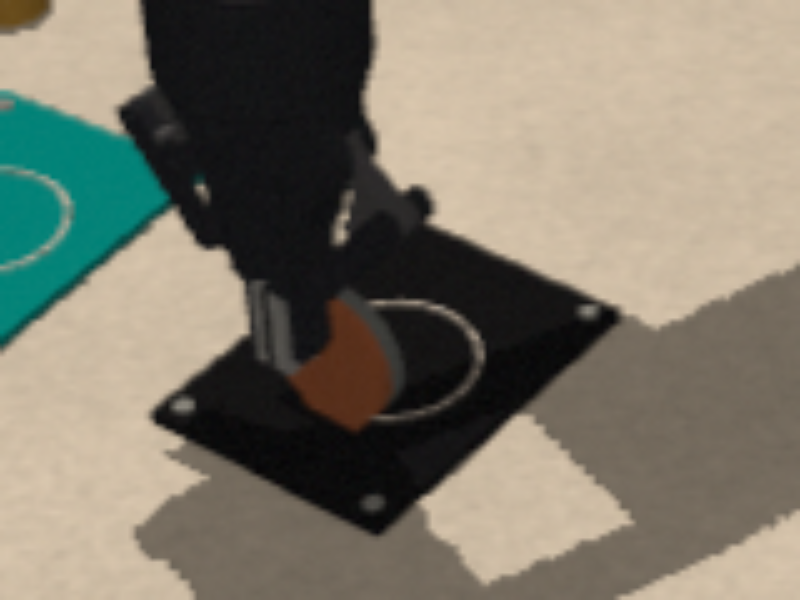

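The crop shows the shut fingertips in front of the upper copper face (310,360), with the disc still standing. I'll push slowly.

Call:
play_rows --xyz '[[-3,0,0],[-6,0,0],[-8,0,0],[-10,0,0],[-12,0,0],[-14,0,0],[-16,0,0],[-18,0,0],[-19,0,0],[-20,0,0]]' --rot '[[0,0,0],[0,0,0],[0,0,0],[0,0,0],[0,0,0],[0,0,0],[0,0,0],[0,0,0],[0,0,0],[0,0,0]]' --grip '[0,0,0,0,0,0,0,0,0,0]'

```text
time_s: 5.2
eef_pos: [0.6592, -0.1196, 0.0703]
eef_rot: [0.0, 1.0, -0.021, 0.0]
wrist_force: [-0.9, 0.9, -0.8]
opening: 0.003
grasp_force: 0.0
```

```bash
python3 g.py; python3 - <<'E'
from h import *
c=grab("scene"); cv2.imwrite("pics/s3.png",cv2.resize(c["color"][190:310,180:340],None,fx=5,fy=5)[...,::-1])
E
```

```text
5.2 [ 0.6592 -0.1196  0.0703] [[0.999, -0.041, 0.0], [-0.041, -0.999, -0.0], [0.0, 0.0, -1.0]] [-0.91  0.9  -0.75] 0.0030693807540569957 0.019
```

View pics/s3.png

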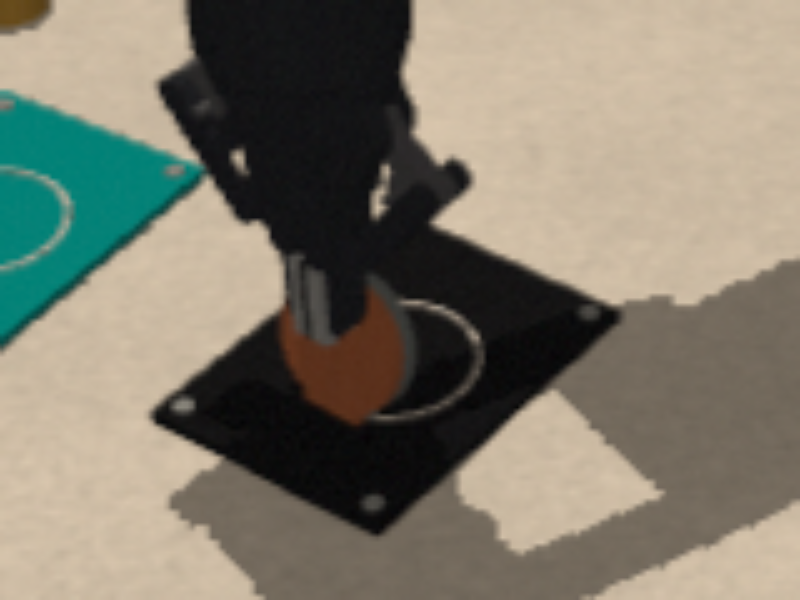

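The disc leans slightly towards the ring. I'll push about 9 mm more, then back away.

Call:
play_rows --xyz '[[-1.5,0,0],[-3,0,0],[-4.5,0,0],[-6,0,0],[-7.5,0,0],[-9,0,0],[-9,0,0],[-4,0,0],[6,0,0],[18,0,0]]' --rot '[[0,0,0],[0,0,0],[0,0,0],[0,0,0],[0,0,0],[0,0,0],[0,0,0],[0,0,0],[0,0,0],[0,0,0]]' --grip '[0,0,0,0,0,0,0,0,0,0]'

```text
time_s: 6.5
eef_pos: [0.6782, -0.1204, 0.0704]
eef_rot: [0.0, 1.0, -0.021, 0.0]
wrist_force: [-0.6, -0.4, 1.0]
opening: 0.0
grasp_force: 0.0
```

```bash
python3 g.py; python3 - <<'E'
from h import *
c=grab("scene"); cv2.imwrite("pics/s4.png",cv2.resize(c["color"][190:310,180:340],None,fx=5,fy=5)[...,::-1])
E
```

```text
6.5 [ 0.6782 -0.1204  0.0704] [[0.999, -0.041, 0.0], [-0.041, -0.999, -0.0], [0.0, 0.0, -1.0]] [-0.6  -0.39  0.99] 0.0002248360929233622 0.019
```

View pics/s4.png

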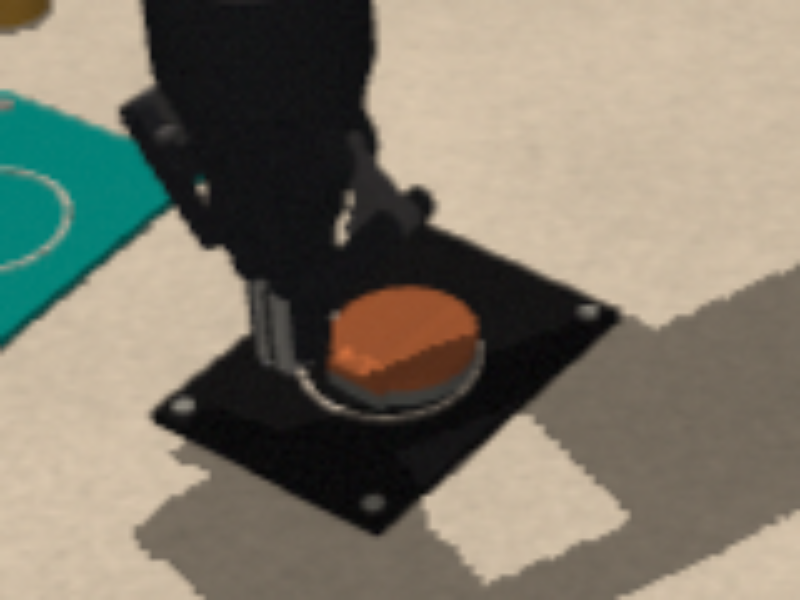

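The disc lies flat with its copper face up at (405,345). I'll retreat upwards and check that it is centred.

Call:
play_rows --xyz '[[10,0,-10],[20,0,-30],[30,0,-60],[30,0,-90],[30,0,-110],[30,0,-120],[30,0,-120],[30,0,-120],[30,0,-120],[30,0,-120]]' --rot '[[0,0,0],[0,0,0],[0,0,0],[0,0,0],[0,0,0],[0,0,0],[0,0,0],[0,0,0],[0,0,0],[0,0,0]]' --grip '[0,0,0,0,0,0,0,0,0,0]'

```text
time_s: 7.8
eef_pos: [0.7069, -0.1214, 0.1894]
eef_rot: [-0.0, 1.0, -0.021, -0.001]
wrist_force: [-0.0, 0.7, 0.4]
opening: -0.002
grasp_force: 0.0
```

```bash
python3 - <<'E'
from h import *
c=grab("top"); s=grab("scene"); o=np.zeros((600,800,3),np.uint8)
o[:300,:800]=cv2.resize(c["color"][185:275,180:420],(800,300)); o[300:,:]=cv2.resize(s["color"][210:360,210:460],(800,300) if 0 else (500,300))[:, :].repeat(1,1) if 0 else cv2.copyMakeBorder(cv2.resize(s["color"][210:360,210:460],(500,300)),0,0,0,300,cv2.BORDER_CONSTANT)
cv2.imwrite("pics/t5.png",o[...,::-1])
P=pts(s);I=s["color"].astype(int)
m=(abs(P[...,0]-.62)<.07)&(abs(P[...,1]+.12)<.055)&(P[...,2]>0.0135)&(P[...,2]<.03)&(I[...,0]-I[...,2]>30)
X=P[m];print(len(X),np.percentile(X,[1,50,99],axis=0).round(4))
m=(abs(P[...,0]-.62)<.07)&(abs(P[...,1]+.12)<.055)&(P[...,2]<0.011)&(I.min(-1)>110)
X=P[m];print(len(X),np.percentile(X,[0,50,100],axis=0).round(4))
m=(I.min(-1)>110)
E
```

```text
503 [[ 0.5899 -0.1457  0.014 ]
 [ 0.6186 -0.1179  0.0178]
 [ 0.6458 -0.0922  0.0211]]
79 [[ 0.5503 -0.1747 -0.0039]
 [ 0.6522 -0.0694  0.0015]
 [ 0.6886 -0.0651  0.0088]]
```

View pics/t5.png

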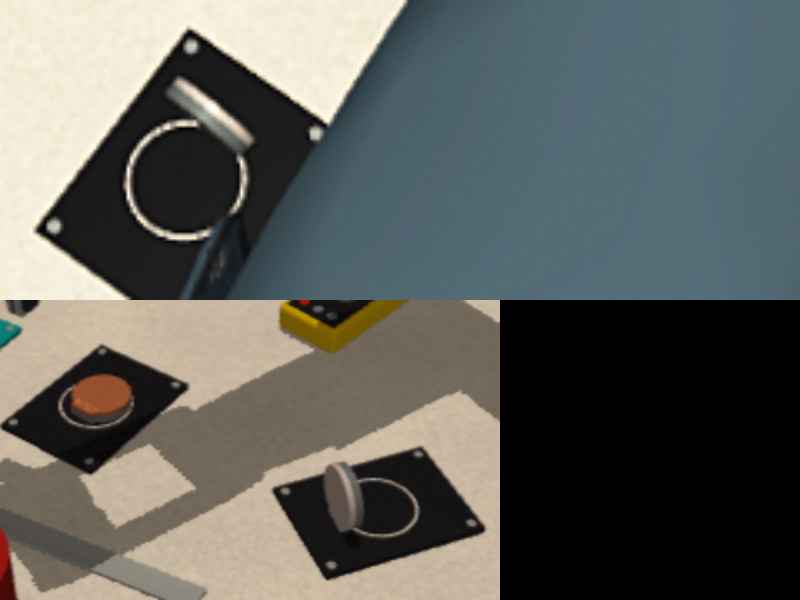

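The white disc is untouched, but the arm hides the copper stage from the top camera. I'll move it aside for an accurate check.

Call:
play_rows --xyz '[[0,30,-20],[-10,70,-30],[-30,110,-30],[-60,150,-30],[-90,190,-30],[-120,230,-30],[-150,260,-30],[-180,280,-30],[-200,290,-30],[-200,290,-30]]' --rot '[[0,0,0],[0,0,0],[0,0,0],[0,0,0],[0,0,0],[0,0,0],[0,0,0],[0,0,0],[0,0,0],[0,0,0]]' --grip '[0,0,0,0,0,0,0,0,0,0]'

```text
time_s: 9.15
eef_pos: [0.4945, -0.4035, 0.2204]
eef_rot: [-0.0, 1.0, -0.022, 0.0]
wrist_force: [-0.0, 0.5, 0.6]
opening: -0.001
grasp_force: 0.0
```

```bash
python3 - <<'E'
from h import *
c=grab("top"); I=c["color"].astype(int); P=pts(c)
def ray(c,u,v,z):
    K=c["camera_matrix"]; d=c["extrinsics"][:3,:3]@np.array([(u-K[0,2])/K[0,0],(v-K[1,2])/K[1,1],1]); o=c["extrinsics"][:3,3]
    return o+d*(z-o[2])/d[2]
def circ(A):
    s=np.linalg.lstsq(np.c_[2*A,np.ones(len(A))],(A**2).sum(1),rcond=None)[0]; return s[:2].round(4),np.sqrt(s[2]+s[:2]@s[:2]).round(4)
t0=np.load("top.npz")
for nm,im in(("before",t0["color"].astype(int)),("after",I)):
    v,u=np.nonzero(im.min(-1)>85); W=np.array([ray(c,a,b,.006) for a,b in zip(u,v) if 355<a<412 and 185<b<268])[:,:2]
    for k in range(4):
        ctr=np.array([.615,-.125]) if k==0 else cc
        r=np.linalg.norm(W-ctr,axis=1); S=W[abs(r-.034)<(.01,.006,.004,.004)[k]]; cc,rr=circ(S)
    print(nm,"ring",len(S),cc,rr)
m=(I[...,0]-I[...,2]>45); m[:185]=0;m[268:]=0;m[:,:355]=0;m[:,412:]=0
v,u=np.nonzero(m); h=cv2.convexHull(np.stack([u,v],1).astype(np.int32))[:,0]
A=np.array([ray(c,a,b,.018) for a,b in h])[:,:2]; print("disc",m.sum(),A.mean(0),circ(A), A.min(0),A.max(0))
B=np.array([ray(c,a,b,.018) for a,b in zip(u,v)])[:,:2]; print("centroid",B.mean(0)); print(P[m][:,2].min(),P[m][:,2].max())
cv2.imwrite("pics/t6.png",cv2.resize(c["color"][180:270,345:420],(600,600) if 0 else (500,600),interpolation=cv2.INTER_CUBIC)[...,::-1])
E
```

```text
before ring 145 [ 0.6193 -0.1267] 0.034
after ring 176 [ 0.6193 -0.1267] 0.0342
disc 696 [ 0.61474804 -0.11531161] (array([ 0.6071, -0.1377]), np.float64(0.0404)) [ 0.57798806 -0.17983269] [ 0.64512758 -0.09421273]
centroid [ 0.61588943 -0.12249886]
0.0011799700737104013 0.8865239062475248
```

View pics/t6.png

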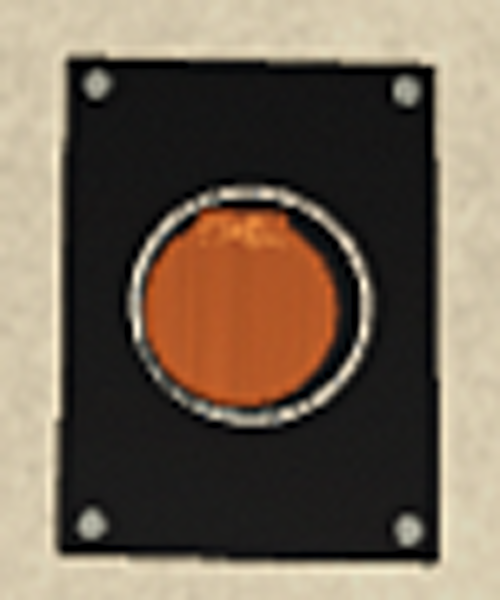

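The disc lies copper up within the ring but off to the left (disc x 143–338 in the crop, ring 128–374). I'll measure the offset accurately.

```bash
cat > m.py <<'E'
from h import *
from scipy.optimize import least_squares
def proj(c,X):
    E=np.linalg.inv(c["extrinsics"]); p=X@E[:3,:3].T+E[:3,3]; p=p@c["camera_matrix"].T; return p[:,:2]/p[:,2:]
def fit(c,mask,z,r0,x0,rng):
    """fit circle of radius r0 at height z to external contour of mask; uses ray intersect"""
    cn=max(cv2.findContours(mask.astype(np.uint8),cv2.RETR_EXTERNAL,cv2.CHAIN_APPROX_NONE)[0],key=cv2.contourArea)[:,0].astype(float)
    K=c["camera_matrix"]; d=np.c_[(cn[:,0]-K[0,2])/K[0,0],(cn[:,1]-K[1,2])/K[1,1],np.ones(len(cn))]@c["extrinsics"][:3,:3].T; o=c["extrinsics"][:3,3]
    W=(o+d*((z-o[2])/d[:,2])[:,None])[:,:2]
    W=W[rng(W)]
    s=least_squares(lambda p:np.linalg.norm(W-p[:2],axis=1)-p[2],[*x0,r0],loss="soft_l1",f_scale=.001)
    return s.x.round(4),len(W),np.abs(s.fun).mean().round(4)
for n in("top","scene"):
    c=grab(n); I=c["color"].astype(int)
    p=proj(c,np.array([[.617,-.124,.012]]))[0].astype(int); roi=np.zeros((480,640),bool); roi[p[1]-35:p[1]+35,p[0]-35:p[0]+35]=1
    cop=roi&(I[...,0]-I[...,2]>45)&(I[...,0]>1.6*I[...,2])
    print(n,"disc",fit(c,cop,.018,.028,(.617,-.122),lambda W:(W[:,0]<.637)&(np.linalg.norm(W-[.617,-.122],axis=1)<.04)))
    # ring: annulus fit on bright grey pixels
    wh=roi&(I.min(-1)>75)&(I.max(-1)-I.min(-1)<45)
    v,u=np.nonzero(wh); K=c["camera_matrix"]; d=np.c_[(u-K[0,2])/K[0,0],(v-K[1,2])/K[1,1],np.ones(len(u))]@c["extrinsics"][:3,:3].T; o=c["extrinsics"][:3,3]
    W=(o+d*((.006-o[2])/d[:,2])[:,None])[:,:2]; ctr=np.array([.619,-.125])
    for k in range(5):
        S=W[abs(np.linalg.norm(W-ctr,axis=1)-.034)<(.006 if k<2 else .003)]
        s=least_squares(lambda p:np.linalg.norm(S-p[:2],axis=1)-p[2],[*ctr,.034],loss="soft_l1",f_scale=.001).x; ctr=s[:2]
    print(n,"ring",s.round(4),len(S))
E
python3 m.py
```

```text
top disc (array([ 0.6152, -0.1224,  0.0277]), 63, np.float64(0.0005))
top ring [ 0.6193 -0.1267  0.0343] 195
scene disc (array([ 0.6173, -0.1191,  0.0281]), 51, np.float64(0.0007))
scene ring [ 0.6196 -0.1246  0.0342] 70
```

Both cameras put the disc about 5.9 mm from the ring's centre, i.e. at (-3, +5) mm, right at the ring's edge. I'll nudge it gently along (+0.5, -0.86) with the shut fingertips.

Call:
play_rows --xyz '[[10,-40,0],[20,-80,0],[30,-120,0],[40,-160,0],[50,-200,10],[60,-240,25],[70,-280,40],[80,-315,60],[83,-328,80],[83,-328,100]]' --rot '[[0,0,0.12],[0,0,0.24],[0,0,0.36],[0,0,0.48],[0,0,0.6],[0,0,0.72],[0,0,0.84],[0,0,0.94],[0,0,1.0],[0,0,1.0]]' --grip '[0,0,0,0,0,0,0,0,0,0]'

```text
time_s: 10.55
eef_pos: [0.5925, -0.0765, 0.1195]
eef_rot: [-0.0, 0.869, -0.496, 0.0]
wrist_force: [-0.4, -0.5, -1.0]
opening: 0.001
grasp_force: 0.0
```

```bash
python3 g.py 0.591 -0.079 0.031
```

```text
10.55 [ 0.5925 -0.0765  0.1195] [[0.509, -0.861, 0.0], [-0.861, -0.509, 0.0], [0.0, -0.0, -1.0]] [-0.36 -0.51 -1.01] 0.0006614150279915917 0.019
tool mm [ 1.3  2.6 88.5]
```

Call:
play_rows --xyz '[[0,2.5,15],[0,2.5,30],[0,2.5,45],[0,2.5,60],[0,2.5,70],[0,2.5,78],[0,2.5,84],[0,2.5,87],[2,2.5,87],[4,2.5,87]]' --rot '[[0,0,0],[0,0,0],[0,0,0],[0,0,0],[0,0,0],[0,0,0],[0,0,0],[0,0,0],[0,0,0],[0,0,0]]' --grip '[0,0,0,0,0,0,0,0,0,0]'

```text
time_s: 11.8
eef_pos: [0.5921, -0.0837, 0.0337]
eef_rot: [-0.0, 0.868, -0.497, 0.0]
wrist_force: [0.0, 0.3, 0.9]
opening: -0.003
grasp_force: 0.0
```

```bash
python3 g.py 0.6 -0.094 0.031; python3 m.py
```

```text
11.8 [ 0.5921 -0.0837  0.0337] [[0.505, -0.863, 0.001], [-0.863, -0.505, -0.0], [0.001, -0.001, -1.0]] [0.02 0.31 0.92] -0.00303026091879239 0.019
tool mm [12.9 -1.6  2.7]
top disc (array([ 0.5963, -0.1365,  0.0074]), 22, np.float64(0.0022))
top ring [ 0.6222 -0.1248  0.0362] 17
scene disc (array([ 0.6177, -0.1193,  0.0284]), 52, np.float64(0.0009))
scene ring [ 0.6198 -0.1248  0.0339] 45
```

Call:
play_rows --xyz '[[0,0,1.5],[0,0,3],[1,0,3],[2,0,3],[3,0,3],[4,0,3],[5,0,3],[6,0,3],[7,0,3],[7,0,3]]' --rot '[[0,0,0],[0,0,0],[0,0,0],[0,0,0],[0,0,0],[0,0,0],[0,0,0],[0,0,0],[0,0,0],[0,0,0]]' --grip '[0,0,0,0,0,0,0,0,0,0]'

```text
time_s: 13.15
eef_pos: [0.5952, -0.0894, 0.0303]
eef_rot: [-0.0, 0.868, -0.497, -0.0]
wrist_force: [-0.1, 1.4, 1.0]
opening: -0.001
grasp_force: 0.5
```

```bash
python3 g.py; python3 m.py|grep scene
```

```text
13.15 [ 0.5952 -0.0894  0.0303] [[0.505, -0.863, -0.0], [-0.863, -0.505, 0.0], [-0.0, 0.0, -1.0]] [-0.1   1.37  0.99] -0.0013458167154336124 0.019
scene disc (array([ 0.6183, -0.1201,  0.0283]), 51, np.float64(0.0011))
scene ring [ 0.6198 -0.1247  0.034 ] 40
```

Call:
play_rows --xyz '[[1,0,0],[2,0,0],[3,0,0],[4,0,0],[4.5,0,0],[4.5,0,0],[1,0,0],[-5,0,0],[-12,0,0],[-20,0,0]]' --rot '[[0,0,0],[0,0,0],[0,0,0],[0,0,0],[0,0,0],[0,0,0],[0,0,0],[0,0,0],[0,0,0],[0,0,0]]' --grip '[0,0,0,0,0,0,0,0,0,0]'

```text
time_s: 14.5
eef_pos: [0.5848, -0.0717, 0.0303]
eef_rot: [-0.0, 0.868, -0.497, 0.0]
wrist_force: [0.8, -0.1, 0.0]
opening: -0.004
grasp_force: 0.0
```

```bash
python3 g.py; python3 m.py|grep scene
```

```text
14.5 [ 0.5848 -0.0717  0.0303] [[0.505, -0.863, 0.0], [-0.863, -0.505, 0.0], [-0.0, -0.0, -1.0]] [ 0.78 -0.07  0.03] -0.003958330488069627 0.019
scene disc (array([ 0.6208, -0.1239,  0.0285]), 50, np.float64(0.0008))
scene ring [ 0.6198 -0.1246  0.034 ] 52
```

The disc is now within about 1 mm of the ring's centre. I'll retreat upwards and take a final look.

Call:
play_rows --xyz '[[0,0,-20],[0,0,-50],[0,0,-80],[0,0,-110],[-10,0,-140],[-30,0,-160],[-50,0,-160],[-60,0,-160],[-60,0,-160],[-60,0,-160]]' --rot '[[0,0,0],[0,0,0],[0,0,0],[0,0,0],[0,0,0],[0,0,0],[0,0,0],[0,0,0],[0,0,0],[0,0,0]]' --grip '[0,0,0,0,0,0,0,0,0,0]'

```text
time_s: 15.85
eef_pos: [0.5547, -0.0207, 0.1896]
eef_rot: [0.0, 0.868, -0.497, -0.0]
wrist_force: [0.1, -0.9, -0.2]
opening: -0.0
grasp_force: 0.0
```

```bash
python3 m.py; python3 - <<'E'
from h import *
s=grab("scene"); cv2.imwrite("pics/f.png",cv2.resize(s["color"][200:360,200:460],None,fx=3,fy=3)[...,::-1])
E
```

```text
top disc (array([ 0.6153, -0.1322,  0.0218]), 51, np.float64(0.0046))
top ring [ 0.6189 -0.1272  0.0338] 218
scene disc (array([ 0.6208, -0.1238,  0.0285]), 50, np.float64(0.0007))
scene ring [ 0.6198 -0.1247  0.0341] 80
```

View pics/f.png

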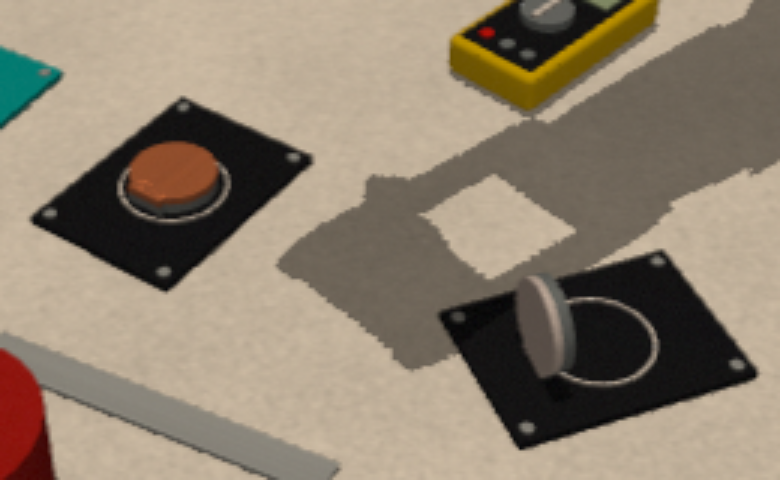

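The disc lies copper up, centred in the ring (175,190). The white disc is still standing at (545,325).

```bash
python3 -c "
from bench import ctrl; print(ctrl.hand_in())"
```

```text
the job is handed in; nothing more can be done
None
```

The copper disc was tipped with a light push and now lies flat, copper face up, inside the white ring; it landed about 6 mm off centre, so I nudged it gently to within about 1 mm. The white disc still stands, and I handed the job in at about 16 s.

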